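Log the job and bring the marked pot to the front of the paint carousel

ROBOT

A 7-joint arm with a two-finger parallel gripper is mounted at the origin on a cart in front of the work surface, level with it; the furniture and walls round the work are solid. World frame = base frame: x ahead of the robot, y to its left, z up, the work surface at z = 0. Lengths are in mm, angles in rad, forces in N, time in s.
With the tool pointing down it reaches from about 400 to 875 mm from the base axis. Payload 19.3 kg.
Tool frame: the origin (TCP) lies at the very end of the fingers, on their centre line; the grasp point (between the pads) lies 19 mm behind it (grip_point_offset is the z of the grasp point in the tool frame, in mm); z points along the fingers, y is the line along which they close (so a half turn about z gives the same grasp; the last joint's range is limited). The gripper opens to 85 mm and grips with 20 to 120 N. Pads are 22 mm wide; open, the fingers measure 114 mm over their backs; the gripper's body (76 mm by 85 mm) begins 54 mm behind the grasp point. The pads swing forward as they close: fully open they stand 13 mm farther back than shut.
Start: joints at [1.178, 0.521, -0.036, 1.599, 0.021, 1.021, -0.113], TCP at [198.236, -592.72, 231.291] pointing down, gripper open.
Joint ranges: [-2.91, 2.91], [-0.3, 2.13], [-1.5, 1.42], [0.17, 2.43], [-1.26, 4.41], [0.16, 1.93], [-2.52, 2.52]. Speed limits (rad/s): [1.89, 1.89, 2.39, 2.39, 3.01, 3.01, 3.01].

INTERFACE

Orientations are given as a 3x3 rotation matrix whose columns are the frame's x, y, z axes.
In Python, from workcell import movep, movel, goto_joints, open_gripper, clamp, wait, inverse_kinematics, read_state, camera, PlanningError, finish_job, grip_point_offset gives the robot as it stands. Calls block until the motion is done:
- movep(position, orientation): joint-space move of the TCP to a pose.
- movel(position, frame=None, max_speed=150, guard=None): straight line of the TCP; frame=None keeps the orientation; max_speed is the mean speed in mm/s. With guard (N) it stops when the force on the tool has changed by that much, and returns True; else False.
- goto_joints(angles): joint-space move.
- open_gripper() and clamp(): open the fingers fully, or close them until they stop; the grip force is fixed at half the most.
- wait(seconds).
- inverse_kinematics(position, orientation): joint angles nearest the present ones, or None.
- read_state(): the state.
- camera(name): name is "scene" or "top" or "wrist"; returns a dict with "image" (480x640x3 uint8, blue, green, red), "range_z" (480x640 float32, mm along the optical axis (not along the pixel's ray), 0 where there is no reading), "fx", "fy", "cx", "cy" (pixels), "cam_to_world" (4x4, takes a point from camera to world coordinates). Camera axes: x right, y up, looking along -z (the intrinsics and any distortion apply to the point x, -y, -z); pixel columns grow to the right and rows downward; lengths in mm; the calibration is good to about 2 mm. The wrist camera is an equidistant fisheye: a pixel r from the principal point sees the ray r / f radians off the axis. A picture is of the moment at which its call begins.
A pose or a line that the arm cannot do raises PlanningError and nothing moves.
- finish_job(): hands the job in; it is judged then, once.
The state is a dict: "time": time; "qpos": joint angles; "qvel": joint speeds; "joint_efforts": joint torques, N m; "eef_pos": TCP position; "tool_rot": TCP orientation; "ft_force": force on the tool from outside, world axes, zero at the start; "torque": the same for the moment, N m; "finger_gap": finger opening in mm; "gripper_force": force on a finger pad.
Only numpy, scipy, OpenCV 4.12 (cv2) and the standard library are available. Lean on these libraries where they do the work, as an engineer would, in place of code of your own. Each camera call takes 0.05 s, during which the arm holds its last target. There are 200 camera calls.

TASK

Log the job first, leaving the carousel alone meanwhile: press the blue, the yellow and the red button fully, in that order, one at a time with a short dwell on each. Then grip the carousel's black upright knob and turn the deck by it until the grey pot with the red band stands right at the yellow pointer, and finish while still holding the knob in the gripper so that the turntable is kept still there. Do not disturb the things lying about.

Things in the scene. Friction and masses are not known exactly. Their poses are not given: they have to be found in the camera images.
- knob: black upright grip of the carousel, 24 mm diameter, 48 mm tall, on an 11 mm steel post on the deck, 85 mm from the turning axis. Origin on the grip's axis at its lower end, 92 mm above the table; the grip spans 92 to 140 mm, higher than all pots (tallest top 96 mm). It spins freely on its post, so it can be pinched from above at any yaw and carried round without turning the wrist
- carousel_base: fixed dark steel base of the carousel, 236 mm diameter, with a foot reaching 170 mm from the axis to the front that carries a yellow pointer (top 30 mm above the table). Origin on the vertical turning axis at table height; its own -x axis points out along the pointer
- carousel (a joint): angle of the light wooden deck (248 mm diameter, top 34 mm above the table), rad, growing counterclockwise from above; turns either way, no stop within a full turn of any start; light friction (about 0.04 N m), stays where it is left. Its value at the pointer: -0.63 or 5.65. On it, fixed in collars: two grey pots, a clear mixing cup, a black cap, the knob
- marked_pot (a point): centre of the foot of the marked pot (grey pot, 62 mm diameter, 49 mm high, with a red band round its rim and a red collar at its foot), 34 mm above the table, 85 mm from the turning axis; it turns with the deck, as the knob does
- front_spot (a point): fixed point, 85 mm from the turning axis on the line from the axis to the yellow pointer and 34 mm above the table: where the centre of the marked pot's foot is when that pot faces the pointer
- logger: fixed low grey box of the job logger, 90 x 200 x 26 mm, with three buttons in a row along its y axis, 60 mm apart; their order varies. Origin under its centre
- blue_button_top (a point): centre of the top face of the blue button (round, 30 mm diameter, 48.5 mm above the table when up); pressed straight down; moves with the button
- blue_button (a joint): travel of the blue button in m: 0 up, 0.006 fully down; a spring pushes it back up; fully down takes 5 N, it registers beyond 0.004 held for a fifth of a second
- yellow_button_top (a point): centre of the top face of the yellow button (round, 30 mm diameter, 48.5 mm above the table when up); pressed straight down; moves with the button
- yellow_button (a joint): travel of the yellow button in m: 0 up, 0.006 fully down; a spring pushes it back up; fully down takes 5 N, it registers beyond 0.004 held for a fifth of a second
- red_button_top (a point): centre of the top face of the red button (round, 30 mm diameter, 48.5 mm above the table when up); pressed straight down; moves with the button
- red_button (a joint): travel of the red button in m: 0 up, 0.006 fully down; a spring pushes it back up; fully down takes 5 N, it registers beyond 0.004 held for a fifth of a second
- spray_can: aerosol can with black cap, 66 mm diameter, 136 mm tall, standing; origin under its centre. Bystander: leave alone
- tape_roll: beige roll of masking tape lying flat, 104 mm diameter, 24 mm high; origin under its centre. Bystander
- block: small light wooden block 48 x 65 x 42 mm; origin under its centre. Bystander
- sanding_block: black sanding block 60 x 78 x 23 mm; origin under its centre. Bystander
- brush: flat paint brush lying down, 94 x 149 x 10 mm; origin under its centre. Bystander

How it is judged (in metres and radians):
On the way, in this order (a step that is already met when the one before it is completed fails the run):
1. the blue button is pressed down alone, the carousel not yet turned (value of joint blue_button above 0.004 m and value of joint each of yellow_button, red_button below 0.002 m and distance of marked_pot from where it was at the start of the episode below 0.02 m), for 0.2 s.
2. the yellow button is pressed down alone, the carousel not yet turned (value of joint yellow_button above 0.004 m and value of joint each of blue_button, red_button below 0.002 m and distance of marked_pot from where it was at the start of the episode below 0.02 m), for 0.2 s.
3. the red button is pressed down alone, the carousel not yet turned (value of joint red_button above 0.004 m and value of joint each of blue_button, yellow_button below 0.002 m and distance of marked_pot from where it was at the start of the episode below 0.02 m), for 0.2 s.
4. the knob is gripped while the marked pot is still away from the pointer (contact force between the fingers and knob above 3 N and horizontal distance between marked_pot and front_spot above 0.025 m and value of joint each of blue_button, yellow_button, red_button below 0.002 m), for 0.1 s.
At the end, for the whole second after the job is handed in: the centre of the marked pot is within 12 mm (about 8 degrees) of the front spot behind the yellow pointer, the deck is still (knob slower than 10 mm/s), the fingers hold the knob with more than 3 N, and all three buttons are up again (horizontal distance between marked_pot and front_spot below 0.012 m and contact force between the fingers and knob above 3 N and linear speed of knob below 0.01 m/s and value of joint each of blue_button, yellow_button, red_button below 0.002 m); the arm keeps its last pose, push and grip.
It fails at once if the spray can is moved by more than 30 mm (distance of spray_can from where it was at the start of the episode above 0.03 m).
It fails at once if the tape roll is moved by more than 30 mm (distance of tape_roll from where it was at the start of the episode above 0.03 m).
It fails at once if the block is moved by more than 30 mm (distance of block from where it was at the start of the episode above 0.03 m).
It fails at once if the sanding block is moved by more than 30 mm (distance of sanding_block from where it was at the start of the episode above 0.03 m).
It fails at once if the brush is moved by more than 30 mm (distance of brush from where it was at the start of the episode above 0.03 m).
It also fails if it takes over 61 s, if anything falls off the work surface, if the arm or the gripper's body presses on something with over 40 N, if the wrist force passes 120 N, or if a joint passes its speed limit or range.

## Working session

There is one attempt and no reset: what is moved stays moved. The work goes in short steps, each a Python script; the robot and the scene stay as the last script left them, time stands still between calls to the robot, and variables do not carry over. Pictures are saved under pics/ and viewed, at most 10 in all, crops included, and the job is handed in when it is done.

```bash
mkdir -p pics; ls; cat > h.py <<'E'
import numpy as np, cv2
from workcell import *
def snap(n,f):
    c=camera(n); cv2.imwrite(f'pics/{f}.png',c['image']); np.savez(f'{f}.npz',**{k:np.asarray(v) for k,v in c.items()}); return c
def px(f,u,v,w=2):
    c=np.load(f+'.npz'); r=c['range_z'][v-w:v+w+1,u-w:u+w+1]; r=r[r>0]
    if not len(r): return None
    d=np.median(r); p=np.array([(u-c['cx'])/c['fx']*d,-(v-c['cy'])/c['fy']*d,-d,1])
    return (c['cam_to_world']@p)[:3].round(1)
E
python3 - <<'E'
from h import *
for n in('top','scene'):
    c=snap(n,n+'0'); print(n,c['fx'],c['cx'],c['cy'],c['cam_to_world'].round(3))
s=read_state(); print(s['time'],s['eef_pos'],s['tool_rot'].round(3) if hasattr(s['tool_rot'],'round') else s['tool_rot'],grip_point_offset)
E
```

```text
pics
top 577.7502832982152 327.7086394784357 239.32172089323967 [[ 8.000000e-03  9.980000e-01 -7.000000e-02  4.622150e+02]
 [-1.000000e+00  7.000000e-03 -2.300000e-02 -4.633200e+01]
 [-2.300000e-02  7.000000e-02  9.970000e-01  1.549466e+03]
 [ 0.000000e+00  0.000000e+00  0.000000e+00  1.000000e+00]]
scene 516.4053656047231 313.8964089290241 241.05433764428847 [[ 9.150000e-01  2.280000e-01 -3.320000e-01 -2.058400e+01]
 [-4.030000e-01  5.440000e-01 -7.360000e-01 -1.281038e+03]
 [ 1.300000e-02  8.080000e-01  5.890000e-01  1.099240e+03]
 [ 0.000000e+00  0.000000e+00  0.000000e+00  1.000000e+00]]
0.1 [ 198.15119019 -592.44885075  230.81562197] [[ 0.948  0.317 -0.   ]
 [ 0.317 -0.948  0.001]
 [-0.    -0.001 -1.   ]] -18.700000000000003
```

View pics/top0.png

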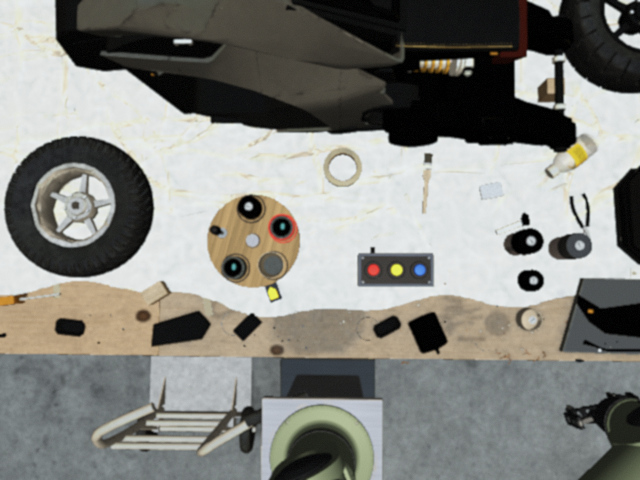

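View pics/scene0.png

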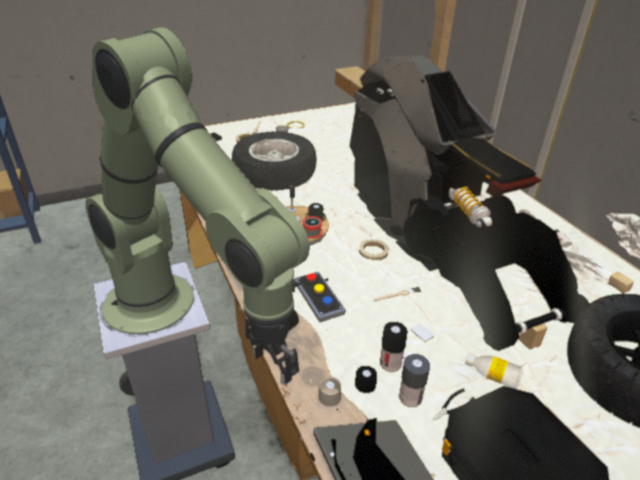

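The top view shows red (373,270), yellow (397,270) and blue (420,270) on the logger. The deck axis is near (253,240), the marked pot near (283,227), the pointer at (273,292), and the knob probably at (216,231). I'll enlarge the carousel and print depths.

```bash
python3 - <<'E'
from h import *
t=cv2.imread('pics/top0.png'); s=cv2.imread('pics/scene0.png')
a=cv2.resize(t[185:305,200:310],None,fx=5,fy=5,interpolation=cv2.INTER_CUBIC)
b=cv2.resize(s[170:260,260:350],None,fx=5,fy=5,interpolation=cv2.INTER_CUBIC)
cv2.imwrite('pics/ctop.png',a); cv2.imwrite('pics/cscene.png',b)
for n,u,v in [('red',373,270),('yel',397,270),('blu',420,270),('axis',253,240),('mp',283,227),('knob',216,231),('ptr',273,292),('logger',385,283)]: print(n,px('top0',u,v,1))
for n,u,v in [('red',311,277),('yel',319,288),('blu',327,300),('mp',312,226),('knob',292,190)]: print(n,px('scene0',u,v,1))
E
```

```text
red [ 488.4 -129.6   49.3]
yel [ 488.9 -191.7   48.2]
blu [ 489.4 -251.    48.4]
axis [563.5 181.9  59.5]
mp [595.9 102.2  80.9]
knob [579.9 262.  136.4]
ptr [429.1 131.1  32.3]
logger [ 455.  -162.4   26.5]
red [ 487.2 -137.9   46.4]
yel [ 488.8 -195.9   46.8]
blu [ 489.4 -253.2   45.3]
mp [585.7  80.9  77.1]
knob [582.  258.5 126.9]
```

View pics/ctop.png

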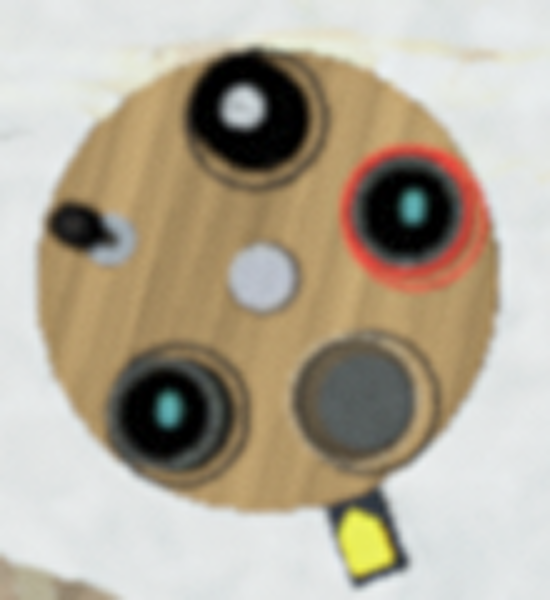

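View pics/cscene.png

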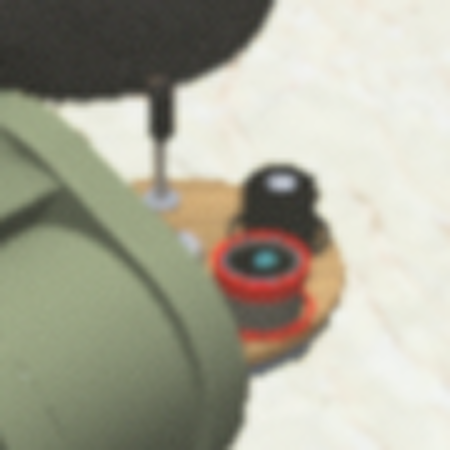

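```bash
cat >> h.py <<'E'
def ray(f,u,v):
    c=np.load(f+'.npz'); M=c['cam_to_world']; d=M[:3,:3]@np.array([(u-c['cx'])/c['fx'],-(v-c['cy'])/c['fy'],-1]); return M[:3,3],d/np.linalg.norm(d)
def atz(f,u,v,z):
    o,d=ray(f,u,v); return (o+d*(z-o[2])/d[2]).round(1)
def tri(rs):
    A=sum(np.eye(3)-np.outer(d,d) for o,d in rs); b=sum((np.eye(3)-np.outer(d,d))@o for o,d in rs)
    p=np.linalg.solve(A,b); return p.round(1),[round(float(np.linalg.norm((np.eye(3)-np.outer(d,d))@(p-o))),1) for o,d in rs]
E
python3 - <<'E'
from h import *
def cen(f,box,col):
    im=cv2.imread(f'pics/{f}.png').astype(int); u0,v0,u1,v1=box; r=im[v0:v1,u0:u1]; b,g,rr=r[...,0],r[...,1],r[...,2]
    m={'r':(rr>150)&(g<100)&(b<100),'y':(rr>150)&(g>130)&(b<100),'b':(b>120)&(rr<100)}[col]
    v,u=np.nonzero(m); return u.mean()+u0,v.mean()+v0
for k in 'ryb':
    a=cen('top0',(358,253,434,287),k); b=cen('scene0',(297,268,345,318),k)
    print(k,np.round(a,1),np.round(b,1),tri([ray('top0',*a),ray('scene0',*b)]),atz('top0',*a,48.5))
print('knobtop',tri([ray('top0',215,230.2),ray('scene0',292,187.6)]),atz('top0',215,230.2,140))
print('hub',px('top0',253,240,1),'rim',atz('top0',281.6,227.2,83))
im=cv2.imread('pics/top0.png')
# deck outline from depth
c=np.load('top0.npz');v,u=np.mgrid[185:300,200:310];d=c['range_z'][185:300,200:310]
P=np.stack([(u-c['cx'])/c['fx']*d,-(v-c['cy'])/c['fy']*d,-d,np.ones_like(d)],-1)@c['cam_to_world'].T
m=(P[...,2]>29)&(P[...,2]<150); m[100:]=0
pts=P[m][:,:2]; h=cv2.convexHull(pts.astype(np.float32)); 
m2=(np.abs(P[...,2]-34)<3)&(v<290); e=cv2.convexHull(P[m2][:,:2].astype(np.float32)); print('deck circle',cv2.minEnclosingCircle(e), np.median(P[m2][:,2]))
print('pointer',atz('top0',200+353/5,185+508/5,30),atz('top0',200+370/5,185+550/5,30),atz('top0',200+380/5,185+578/5,28))
for n in ['knob']:
    k=(P[...,2]>110); print('knob depth pts',k.sum(),P[k].mean(0).round(1),P[k].max(0).round(1))
E
```

```text
r [373.  269.5] [310.9 276.5] (array([ 490.1, -130.1,   41.6]), [0.2, 0.2]) [ 489.7 -129.6   48.5]
y [396.2 269.3] [318.6 287.5] (array([ 490.6, -190.1,   43.6]), [0.3, 0.3]) [ 490.7 -189.7   48.5]
b [419.5 269.5] [327.2 299.5] (array([ 491.1, -250.4,   44.4]), [0.3, 0.3]) [ 490.7 -249.7   48.5]
knobtop (array([583.3, 264.8, 133.4]), [1.2, 1.2]) [581.6 263.8 140. ]
hub [563.5 181.9  59.5] rim [595.2 105.6  83. ]
deck circle ((556.4291381835938, 183.4295654296875), 131.4607391357422) 34.20131897815804
pointer [443.1 137.9  30. ] [421.2 128.6  30. ] [406.5 123.4  28. ]
knob depth pts 135 [535.7 143.7 689.4   1. ] [5.9560e+02 2.7880e+02 1.5495e+03 1.0000e+00]
```

Triangulation puts the buttons at x≈490, y≈−250 (blue), −190 (yellow) and −130 (red). Their tops agree with 48.5 mm: top-camera depth gives 48–49, and the scene centroids come out lower because they include the button sides. The knob top is at about (582,264,137), 84 mm from the hub, which also checks. Pressing next.

```bash
python3 - <<'E'
from h import *
D=np.array([[1,0,0],[0,-1,0],[0,0,-1.]])
clamp(); movep([490.5,-250,150],D); print(read_state()['time'],np.round(read_state()['qpos'],2))
for y in (-250,-190,-130):
    movel([490.5,y,62],max_speed=150)
    z0=read_state()['ft_force'][2]
    g=movel([490.5,y,41.5],max_speed=25,guard=9); s=read_state(); print(y,g,s['eef_pos'].round(1),round(s['ft_force'][2]-z0,1))
    wait(.5); s=read_state(); print(s['eef_pos'].round(1),round(s['ft_force'][2]-z0,1),s['time'])
    if y==-250: snap('top','press')
    movel([490.5,y,66],max_speed=120)
movel([490.5,-130,200],max_speed=200); print(read_state()['time'])
E
```

```text
2.5417 [ 0.42  0.51 -0.07  1.87  0.05  0.76 -1.25]
-250 True [ 490.6 -250.    42.5] 11.3
[ 490.6 -250.    42.5] 11.8 4.525
-190 True [ 490.5 -190.3   42.5] 13.5
[ 490.4 -190.3   42.5] 13.1 6.725
-130 True [ 490.5 -130.2   42.5] 11.9
[ 490.5 -130.2   42.5] 11.9 8.875
10.0417
```

All three buttons bottomed at z=42.5 (6 mm of travel) with about 12 N. Next I go above the knob and look with the wrist camera.

```bash
cat >> h.py <<'E'
D=np.array([[1,0,0],[0,-1,0],[0,0,-1.]])
def wray(f,u,v):
    c=np.load(f+'.npz'); M=c['cam_to_world']; x,y=u-c['cx'],v-c['cy']; r=np.hypot(x,y); t=r/c['fx']
    d=M[:3,:3]@np.array([np.sin(t)*x/r,-np.sin(t)*y/r,-np.cos(t)]); return M[:3,3],d
E
python3 - <<'E'
from h import *
open_gripper()
movep([582,264,260],D); snap('wrist','w1')
movel([582,234,260],max_speed=200); snap('wrist','w2')
a,b=cv2.imread('pics/w1.png'),cv2.imread('pics/w2.png')
cv2.imwrite('pics/w12.png',cv2.resize(np.hstack([a,b]),(800,300),interpolation=cv2.INTER_AREA))
c=np.load('w1.npz'); print(c['fx'],c['cx'],c['cy'],c['cam_to_world'].round(2),read_state()['time'])
ax=np.array([563.5,182])
for t in np.radians(np.arange(77,-20,-16)):
    q=inverse_kinematics([*(ax+85*np.array([np.cos(t),np.sin(t)])),103],D); print(None if q is None else np.round(q,2))
E
```

```text
371.64829954431775 315.0845640744797 236.7754742572965 [[-0.0000e+00  9.6000e-01  2.9000e-01  6.5717e+02]
 [-1.0000e+00 -0.0000e+00  0.0000e+00  2.6206e+02]
 [ 0.0000e+00 -2.9000e-01  9.6000e-01  4.0191e+02]
 [ 0.0000e+00  0.0000e+00  0.0000e+00  1.0000e+00]] 12.7417
[-0.44  0.69 -0.11  1.65  0.1   0.8  -2.17]
[-0.42  0.72 -0.11  1.61  0.1   0.82 -2.14]
[-0.39  0.73 -0.11  1.57  0.1   0.84 -2.11]
[-0.36  0.74 -0.1   1.55  0.09  0.85 -2.07]
[-0.33  0.75 -0.1   1.55  0.09  0.85 -2.03]
[-0.29  0.74 -0.1   1.56  0.09  0.85 -1.99]
[-0.26  0.72 -0.09  1.59  0.08  0.83 -1.96]
```

View pics/w1.png

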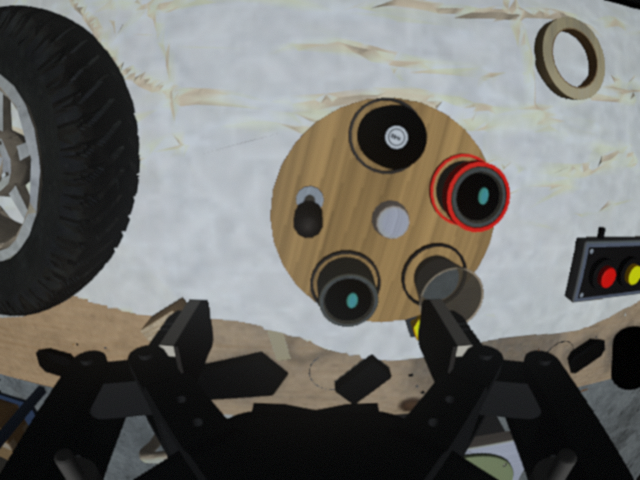

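View pics/w2.png

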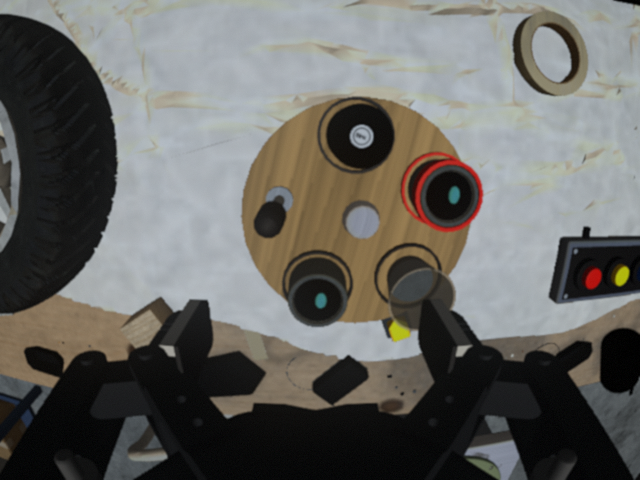

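w1 shows the knob's top disc at (307,221), the hub at (391,219) and the marked pot rim at (479,196). In w2 they are at (268,220), (362,220) and (451,195). The fingers straddle the deck and nothing looks disturbed.

```bash
python3 - <<'E'
from h import *
for n,a,b in [('knob',(307.5,221),(267.5,220)),('hub',(391,219),(362,220)),('pot',(479.5,196),(450.5,195))]:
    print(n,tri([wray('w1',*a),wray('w2',*b)]))
    for f,p in(('w1',a),('w2',b)):
        o,d=wray(f,*p); z={'knob':140,'hub':59,'pot':83}[n]; print((o+d*(z-o[2])/d[2]).round(1))
print('hub top',atz('top0',252.6,240.4,59))
E
```

```text
knob (array([586.9, 267.5, 129.6]), [0.5, 0.5])
[589.1 267.3 140. ]
[590.1 266.1 140. ]
hub (array([563.1, 182.9,  33.8]), [0.5, 0.5])
[570.  188.4  59. ]
[569.  186.2  59. ]
pot (array([597.5, 104.4,  74.7]), [0.0, 0.0])
[599.  108.4  83. ]
[599.1 107.6  83. ]
hub top [562.5 183.   59. ]
```

```bash
python3 - <<'E'
from h import *
for f in('w1','w2','top0'):
    c=np.load(f+'.npz'); v,u=np.mgrid[0:480,0:640]; x,y=(u-c['cx'])/c['fx'],(v-c['cy'])/c['fy']
    if f[0]=='w':
        t=np.hypot(x,y)+1e-9; k=np.tan(np.minimum(t,1.4))/t; x,y=x*k,y*k
    d=c['range_z']; P=(np.stack([x*d,-y*d,-d,np.ones_like(d)],-1)@c['cam_to_world'].T)[...,:3]
    def near(p,r): return (d>0)&(np.hypot(P[...,0]-p[0],P[...,1]-p[1])<r)
    k=P[near((585,265),25)&(P[...,2]>132)&(P[...,2]<150)]; print(f,'knob',len(k),k.min(0).round(1),k.max(0).round(1),k.mean(0).round(1))
    k=P[near((564,183),25)&(P[...,2]>45)&(P[...,2]<75)]; print('hub',len(k),k.min(0).round(1),k.max(0).round(1),np.median(k,0).round(1))
    k=P[near((597,105),42)&(P[...,2]>78)&(P[...,2]<90)]; print('pot',len(k),k.min(0).round(1),k.max(0).round(1))
E
```

```text
w1 knob 609 [574.6 257.3 132. ] [595.8 278.4 140.6] [586.1 267.5 136.4]
hub 944 [549.3 167.9  45. ] [583.1 203.2  57.6] [567.  186.5  53.8]
pot 1457 [563.6  72.   78. ] [630.7 140.5  84. ]
w2 knob 584 [574.7 256.9 132. ] [595.2 277.7 140.3] [586.  266.7 136.5]
hub 963 [549.3 167.9  45. ] [582.4 201.7  57.8] [567.2 185.8  54. ]
pot 1535 [563.5  71.8  78. ] [630.8 140.7  83.6]
top0 knob 59 [574.4 257.5 132. ] [595.1 277.8 146.3] [583.8 268.  137.5]
hub 148 [546.  167.8  45.1] [580.1 202.3  63. ] [563.7 185.4  54.4]
pot 283 [562.3  73.9  78. ] [629.2 141.   88.6]
```

Depth agrees between the two cameras: knob (585,267.5) with top at 140, hub (565.5,185), pot (597,106), both radii 85 mm. The pointer lies at −158.8°, the pot at −68.3°, so the deck must turn about −90.5°. Gripping now.

```bash
python3 - <<'E'
from h import *
def st():
    s=read_state(); print(round(s['time'],1),s['eef_pos'].round(1),s['ft_force'].round(1),round(s['finger_gap'],1),round(float(np.max(s['gripper_force'])),1),flush=True)
movel([585,267.5,180],max_speed=200); print(movel([585,267.5,103],max_speed=80,guard=15)); st()
clamp(); wait(.3); st()
p=read_state()['eef_pos']; ax=np.array([565.5,185]); th0=np.degrees(np.arctan2(*(p[:2]-ax)[::-1])); r=np.hypot(*(p[:2]-ax)); print(th0,r)
for dt in np.arange(9.05,90.6,9.05):
    t=np.radians(th0-dt)
    if movel([*(ax+85*np.array([np.cos(t),np.sin(t)])),103],max_speed=60,guard=35): print('GUARD'); st(); break
    st()
snap('top','top1'); snap('wrist','w3')
E
```

```text
False
14.4 [585.3 267.6 103.5] [ 0.2 -0.   0.3] 85.1 0.0
15.3 [585.3 267.8 103.4] [-0.1  0.5  6.3] 21.4 59.0
76.58844056795337 85.15943211780927
15.7 [598.3 263.5 103.3] [-0.1 -0.5  7.7] 21.2 59.3
16.1 [610.2 257.3 103.3] [ 0.1 -1.   6.9] 21.3 59.3
16.5 [621.  249.3 103.4] [-1.1 -1.7  8.7] 21.4 59.4
16.8 [630.3 239.7 103.3] [-1.  -1.2  8.6] 21.4 59.4
17.2 [638.1 228.7 103.3] [-1.2 -2.3  8.6] 21.5 59.5
17.6 [644.  216.7 103.4] [-3.5 -0.8  8.9] 21.3 59.5
18.0 [647.9 204.1 103.3] [-2.3 -0.9  9.6] 21.2 59.5
18.3 [649.9 190.9 103.4] [-3.5  0.3  9. ] 21.6 59.6
18.7 [649.7 177.7 103.3] [-2.4  0.1  9.3] 21.5 59.5
19.1 [647.5 164.4 103.3] [-3.   1.   9.2] 21.3 59.5
```

```bash
python3 - <<'E'
from h import *
for f in('w3','top1'):
    c=np.load(f+'.npz'); v,u=np.mgrid[0:480,0:640]; x,y=(u-c['cx'])/c['fx'],(v-c['cy'])/c['fy']
    if f[0]=='w':
        t=np.hypot(x,y)+1e-9; k=np.tan(np.minimum(t,1.4))/t; x,y=x*k,y*k
    d=c['range_z']; P=(np.stack([x*d,-y*d,-d,np.ones_like(d)],-1)@c['cam_to_world'].T)[...,:3]
    im=c['image'].astype(int); red=(im[...,2]>110)&(im[...,1]<80)&(im[...,0]<80)&(d>0)
    k=P[red&(P[...,2]>76)&(P[...,2]<90)&(P[...,1]>20)]
    if len(k): print(f,len(k),k.min(0).round(1),k.max(0).round(1),cv2.minEnclosingCircle(k[:,:2].astype(np.float32)))
a=cv2.imread('pics/top1.png')[185:305,200:310]; cv2.imwrite('pics/end.png',np.hstack([cv2.resize(a,(440,480),interpolation=cv2.INTER_CUBIC),cv2.resize(cv2.imread('pics/w3.png')[:,140:500],(360,480))]))
E
```

```text
(no output)
```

View pics/end.png

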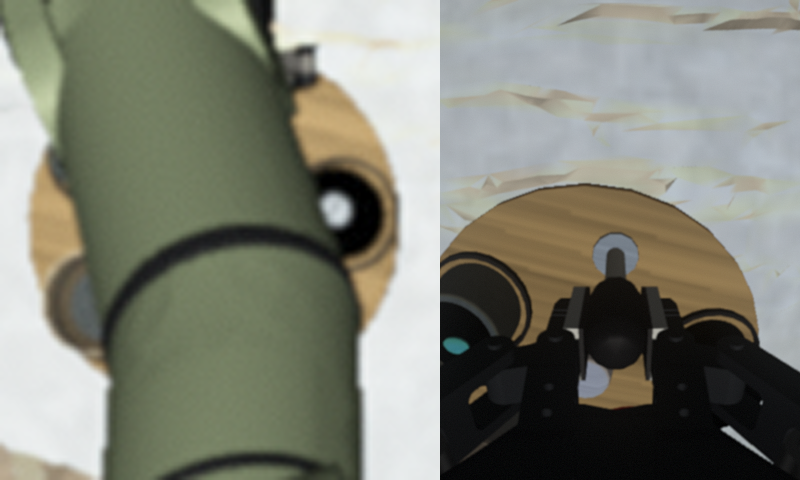

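The left half shows the arm hiding the marked pot, with the black cap's white dot at (337,210), which is top1 pixel (284.2,237.5). The right half shows the knob held between both pads. The cap's rotation gives the deck's turn.

```bash
python3 - <<'E'
from h import *
ax=np.array([565.5,185])
print([px('top0',249,206,1),px('top1',284,237,1)])
for z in(75,96):
  a=atz('top0',248.6,206.2,z)[:2]-ax;b=atz('top1',284.2,237.5,z)[:2]-ax
  A,B=[np.degrees(np.arctan2(q[1],q[0])) for q in(a,b)]; print(z,A,B,A-B,np.hypot(*a),np.hypot(*b))
p=read_state()['eef_pos']; print(np.degrees(np.arctan2(p[1]-185,p[0]-565.5)))
snap('scene','scene1'); cv2.imwrite('pics/s1.png',cv2.resize(cv2.imread('pics/scene1.png')[150:330,240:480],(800,600),interpolation=cv2.INTER_CUBIC))
E
```

```text
[array([649.3, 190.2,  82.4]), array([570.3,  99.3,  80.9])]
75 5.022591181053595 -87.3913654346897 92.4139566157433 84.52455264596203 85.68879740082713
96 2.8098081360702802 -88.43243376006379 91.24224189613406 81.59810046808688 87.7328330786143
-13.904864701590695
```

View pics/s1.png

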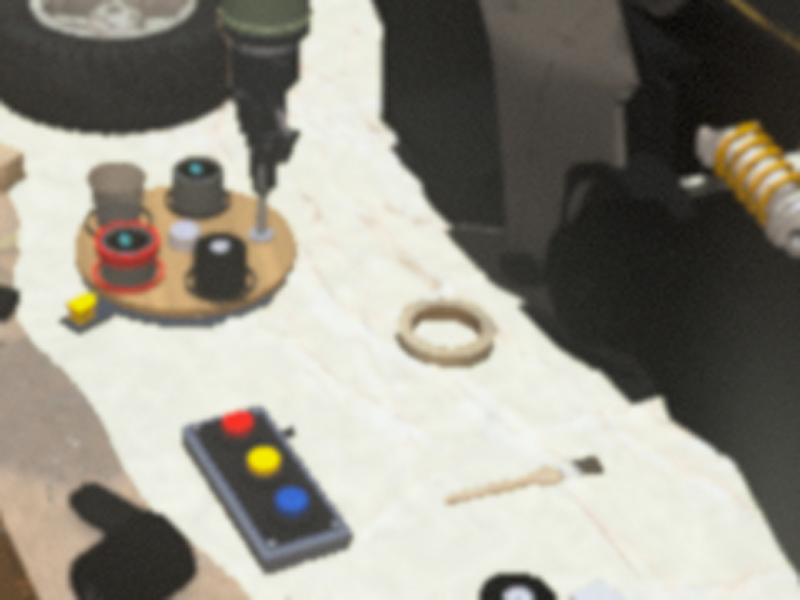

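In the scene crop, the marked pot sits behind the yellow pointer, with its rim at (129,241) and collar at (129,271). The buttons are up and the bystanders undisturbed. I'll check this numerically.

```bash
python3 - <<'E'
from h import *
f=lambda x,y:(240+x*.3,150+y*.3)
ax=np.array([565.5,185])
for n,p,z in(('rim',(129,241),83),('collar',(129,271),36),('hub',(184,232),57),('ptr',(82,306),30)):
    q=atz('scene1',*f(*p),z)[:2]; print(n,q,np.degrees(np.arctan2(*(q-ax)[::-1])))
t=np.radians(-158.8); print('front',ax+85*np.array([np.cos(t),np.sin(t)]))
s=read_state(); print(s['time'],np.abs(s['qvel']).max(),s['gripper_force'])
E
```

```text
rim [483.5 139.1] -150.76181315295284
collar [486.6 150.9] -156.62635418164263
hub [557.8 168.8] -115.42214484401151
ptr [421.4 118. ] -155.06369737701925
front [486.2524769  154.26191154]
19.2333 0.0012718705034506159 59.5560100021612
```

The collar is measured at (486.6,150.9) against the front spot (486.3,154.3). That is within about 4 mm, and the cap's rotation agrees to within 2°. The arm is still and gripping at about 59 N, so I hand in.

```bash
python3 -c "
from h import *
wait(.3); print(finish_job())"
```

```text
the job is handed in; nothing more can be done
None
```

The job is handed in at about 20 s: blue, yellow and red were each pressed fully in that order, then the deck was turned about 90° clockwise by the knob, leaving the marked pot within about 4 mm of the front spot by camera, with the knob still held at about 59 N; no verdict was returned.

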